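Sort measured punches by length into their tray rows

TASK

The four loose steel punches on the inspection bench have been measured: sort them by length, the two long ones into the wider black tray and the two short ones into the narrower one. Lay each down gently, without dropping it, flat on the tray floor and straight across the tray, so that it joins the row begun by the punch already there. Leave the other things on the bench where they are.

Things in the scene. Friction and masses are not known exactly. Their poses are not given: they have to be found in the camera images.
- long_a: Steel press punch, 80 mm long: square shank 16 x 16 mm, 66 mm long, then a round tip 10 mm across, 14 mm long. Lies on a flat of the shank. Origin at its very centre (mid-length, 8 mm above what it lies on); x along its length toward the tip, shank middle at x = -7 mm. One of two long ones. Loose on the bench before the trays; to be sorted
- long_b: Steel press punch, 80 mm long: square shank 16 x 16 mm, 66 mm long, then a round tip 10 mm across, 14 mm long. Lies on a flat of the shank. Origin at its very centre (mid-length, 8 mm above what it lies on); x along its length toward the tip, shank middle at x = -7 mm. One of two long ones. Loose on the bench before the trays; to be sorted
- short_a: Steel press punch, 50 mm long: square shank 16 x 16 mm, 36 mm long, then a round tip 10 mm across, 14 mm long. Lies on a flat of the shank. Origin at its very centre (mid-length, 8 mm above what it lies on); x along its length toward the tip, shank middle at x = -7 mm. One of two short ones. Loose on the bench before the trays; to be sorted
- short_b: Steel press punch, 50 mm long: square shank 16 x 16 mm, 36 mm long, then a round tip 10 mm across, 14 mm long. Lies on a flat of the shank. Origin at its very centre (mid-length, 8 mm above what it lies on); x along its length toward the tip, shank middle at x = -7 mm. One of two short ones. Loose on the bench before the trays; to be sorted
- wide_tray: The wider of the two black trays, for the long punches: inside 96 mm across (its x) and 192 mm along the row (its y); outside 104 x 200 mm; floor 3 mm thick, walls 4 mm thick, 15 mm tall over the bench. Fixed. Origin at the centre of its underside. Already holds one long punch, near its -y end
- narrow_tray: The narrower of the two black trays, for the short punches: inside 66 mm across (its x) and 192 mm along the row (its y); outside 74 x 200 mm; floor 3 mm thick, walls 4 mm thick, 15 mm tall over the bench. Fixed. Origin at the centre of its underside. Already holds one short punch, near its +y end
- long_sample: Steel press punch, 80 mm long: square shank 16 x 16 mm, 66 mm long, then a round tip 10 mm across, 14 mm long. Lies on a flat of the shank. Origin at its very centre (mid-length, 8 mm above what it lies on); x along its length toward the tip, shank middle at x = -7 mm. Already lies across the wider tray as first of its row; need not be touched
- short_sample: Steel press punch, 50 mm long: square shank 16 x 16 mm, 36 mm long, then a round tip 10 mm across, 14 mm long. Lies on a flat of the shank. Origin at its very centre (mid-length, 8 mm above what it lies on); x along its length toward the tip, shank middle at x = -7 mm. Already lies across the narrower tray as first of its row; need not be touched
- loupe: round black eye loupe, 34 mm across, 38 mm tall, standing on the bench in line with the loose punches; origin at the centre of its underside. Leave alone
- ring_gauge: dark steel setting ring, 36 mm outside, 20 mm bore, 14 mm tall, lying flat between the trays; origin at the centre of its underside. Leave alone
- micrometer: outside micrometer with grey C frame, lying flat, about 135 x 63 mm, 18 mm thick; origin under the measuring gap. Leave alone
- brush: cleaning brush lying on the bench to the robot's right, up to 0.2 m long; origin at about its middle. Leave alone
- v_block: dark steel V-block, 60 x 45 mm, 38 mm tall, beyond the trays; origin at the centre of its underside. Leave alone
- jar: closed jar, 60 mm across, 70 mm tall, to the left of the trays; origin at the centre of its underside. Leave alone
Not all that is in view belongs to the job. Leave any orange or turquoise look-alike of the long_a alone.

How it is judged:
At the end, for the whole second after the job is handed in: All three long punches lie in the wider tray, all three short in the narrower, at rest: flat on the floor (centre 6-15 mm above the tray underside), centre within 12 mm (across) and 90 mm (along the row) of the tray centre, length within 0.3 rad of straight across, either way round (x of long_a in the frame of wide_tray between -0.012 and 0.012 m and y of long_a in the frame of wide_tray between -0.09 and 0.09 m and z of long_a in the frame of wide_tray between 0.006 and 0.015 m and angle between the x axis of each of long_a, long_b, long_sample and the x axis of wide_tray, either way round below 0.3 rad and linear speed of each of long_a, long_b, short_a, short_b, long_sample, short_sample below 0.02 m/s and x of long_b in the frame of wide_tray between -0.012 and 0.012 m and y of long_b in the frame of wide_tray between -0.09 and 0.09 m and z of long_b in the frame of wide_tray between 0.006 and 0.015 m and x of short_a in the frame of narrow_tray between -0.012 and 0.012 m and y of short_a in the frame of narrow_tray between -0.09 and 0.09 m and z of short_a in the frame of narrow_tray between 0.006 and 0.015 m and angle between the x axis of each of short_a, short_b, short_sample and the x axis of narrow_tray, either way round below 0.3 rad and x of short_b in the frame of narrow_tray between -0.012 and 0.012 m and y of short_b in the frame of narrow_tray between -0.09 and 0.09 m and z of short_b in the frame of narrow_tray between 0.006 and 0.015 m and x of long_sample in the frame of wide_tray between -0.012 and 0.012 m and y of long_sample in the frame of wide_tray between -0.09 and 0.09 m and z of long_sample in the frame of wide_tray between 0.006 and 0.015 m and x of short_sample in the frame of narrow_tray between -0.012 and 0.012 m and y of short_sample in the frame of narrow_tray between -0.09 and 0.09 m and z of short_sample in the frame of narrow_tray between 0.006 and 0.015 m); the robot touches nothing.
It fails at once if a bystander (loupe, ring gauge, micrometer, brush, V-block or jar) is moved more than 30 mm (distance of any of loupe, ring_gauge, micrometer, brush, v_block, jar from where it was at the start of the episode above 0.03 m).
It fails at once if a punch is dropped or thrown: it moves faster than 0.75 m/s within 40 mm of the bench (a fall of some 30 mm) ((height (world z) of long_a below 0.04 m and linear speed of long_a above 0.75 m/s) or (height (world z) of long_b below 0.04 m and linear speed of long_b above 0.75 m/s) or (height (world z) of short_a below 0.04 m and linear speed of short_a above 0.75 m/s) or (height (world z) of short_b below 0.04 m and linear speed of short_b above 0.75 m/s) or (height (world z) of long_sample below 0.04 m and linear speed of long_sample above 0.75 m/s) or (height (world z) of short_sample below 0.04 m and linear speed of short_sample above 0.75 m/s)).
It also fails if it takes over 72 s, if anything falls off the work surface, if the arm or the gripper's body presses on something with over 40 N, if the wrist force passes 120 N, or if a joint passes its speed limit or range.

ROBOT

A 6-joint arm with a two-finger parallel gripper is mounted at the origin on the work surface. World frame = base frame: x ahead of the robot, y to its left, z up, the work surface at z = 0. Lengths are in m, angles in rad, forces in N, time in s.
With the tool pointing down it reaches from about 0.375 to 0.975 m from the base axis. Payload 3.8 kg.
Tool frame: the origin (TCP) lies midway between the tips of the shut fingers; the grasp point (between the pads) lies 19 mm behind it; z points along the fingers, y is the line along which they close (so a half turn about z gives the same grasp; the last joint's range is limited). The gripper opens to 88 mm and grips with 3 to 60 N. Pads are 18 mm wide; open, the fingers measure 123 mm over their backs; the gripper's body (75 mm by 187 mm) begins 45 mm behind the grasp point.
Start: joints at [1.224, 0.264, 1.604, -0, 1.274, -0.037], TCP at [0.206, 0.643, 0.207] pointing down, gripper open.
Joint ranges: [-2.63, 2.63], [-0.94, 2.18], [0.31, 2.57], [-1.31, 4.45], [0, 2.66], [-2.55, 2.55]. Speed limits (rad/s): [2.57, 2.57, 3.14, 3.14, 3.14, 3.14].

INTERFACE

Orientations are given as a rotation vector (axis times angle).
In Python, from cell import manip, inverse_kinematics, cams, order gives the robot as it stands. Calls block until the motion is done:
- manip.move_pose(position, orientation): joint-space move of the TCP to a pose.
- manip.move_linear(position, rate=0.15, rot=None): straight line of the TCP; rot=None keeps the orientation; rate is the mean speed in m/s.
- manip.set_joints(angles): joint-space move.
- manip.set_gripper(opening, force=None): finger opening in m; force is the grip in N (None keeps the last); returns when the fingers have stopped.
- manip.dwell(seconds).
- inverse_kinematics(position, orientation): joint angles nearest the present ones, or None.
- manip.state(): the state.
- cams.capture(name): name is "scene" or "top" or "wrist"; returns a dict with "image" (480x640x3 uint8, blue, green, red), "z_map" (480x640 float32, m along the optical axis (not along the pixel's ray), 0 where there is no reading), "intrinsics" (3x3 intrinsics, pixels), "k1" (the pictures are not rectified: a ray, as slopes to the right and down, at radius r is drawn at 1 + k1 r^2 times it, then the intrinsics apply), "position" and "orientation" of the camera in the world; the wrist camera has in their place "T_tool_cam" (4x4, takes a point from camera to tool coordinates, whose origin is the TCP and whose axes are the flange's). Camera axes: x right, y down, z forward; pixel columns grow to the right and rows downward; lengths in m; the calibration is good to about 2 mm. A picture is of the moment at which its call begins: read the wrist's pose just before it.
A pose or a line that the arm cannot do raises manip.IKError and nothing moves.
- order.close_job(): hands the job in; it is judged then, once.
The state is a dict: "clock": time; "joint_pos": joint angles; "joint_velocities": joint speeds; "tau": joint torques, N m; "tool_pos": TCP position; "tcp_rot": TCP orientation; "contact_force": force on the tool from outside, world axes, zero at the start; "moment": the same for the moment, N m; "gripper_width": finger opening in m; "grasp_force": force on a finger pad.
Only numpy, scipy, OpenCV 4.12 (cv2) and the standard library are available. Lean on these libraries where they do the work, as an engineer would, in place of code of your own. Each camera call takes 0.05 s, during which the arm holds its last target. There are 200 camera calls.

## Working session

There is one attempt and no reset: what is moved stays moved. The work goes in short steps, each a Python script; the robot and the scene stay as the last script left them, time stands still between calls to the robot, and variables do not carry over. Pictures are saved under pics/ and viewed, at most 10 in all, crops included, and the job is handed in when it is done.

```bash
ls; mkdir -p pics; python3 - <<'E'
from cell import manip, cams
import cv2,numpy as np
for n in ["top","scene"]:
    c=cams.capture(n); cv2.imwrite(f"pics/{n}0.png",c["image"]); np.savez(f"{n}0.npz",**c)
    print(n,c["intrinsics"].tolist(),c["k1"],c["position"],c["orientation"])
print(manip.state())
E
```

```text
pics
top [[501.5022398417933, 0.0, 318.4001828158143], [0.0, 501.5022398417933, 236.50734093674606], [0.0, 0.0, 1.0]] -0.1410088333438029 [0.4072076  0.00945891 1.3573533 ] [-2.17185774  2.18416757 -0.12382247]
scene [[494.2903926076302, 0.0, 316.98073723664504], [0.0, 494.2903926076302, 234.62536844319786], [0.0, 0.0, 1.0]] 0.00877024560311557 [ 1.05600236 -0.22796757  1.00791392] [-2.24672294 -1.45923029  0.38108643]
{'clock': 0.1, 'joint_pos': array([ 1.22411360e+00,  2.64663158e-01,  1.60524512e+00, -4.49237240e-05,
        1.27368287e+00, -3.68987597e-02]), 'joint_velocities': array([ 0.00228258, -0.00145924, -0.00430875,  0.00031456, -0.00060185,
        0.00032013]), 'tau': array([-1.20341333e-04, -5.03617859e+01, -3.58074009e+01,  7.30683957e-02,
        2.31704791e-02, -6.07499715e-05]), 'tool_pos': array([0.20555217, 0.64220093, 0.20611829]), 'tcp_rot': array([-4.84591123e-01, -3.10364909e+00,  3.09418514e-03]), 'contact_force': array([ 1.01096421,  0.88978899, -0.08781508]), 'moment': array([-0.02944691,  0.00497695,  0.00531851]), 'grasp_force': 0.0, 'gripper_width': 0.08811559878161195}
```

View pics/top0.png

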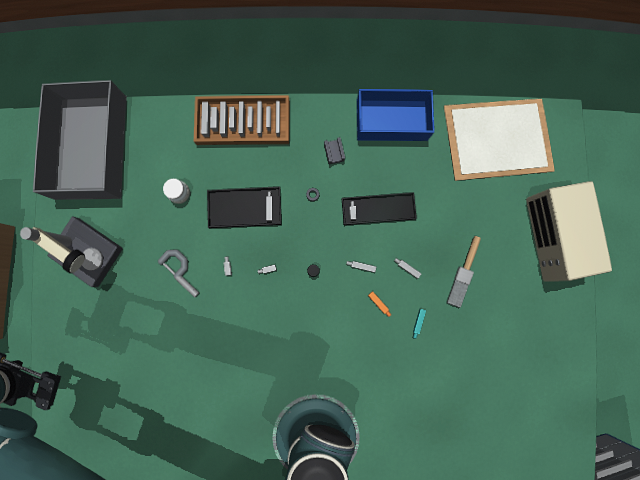

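View pics/scene0.png

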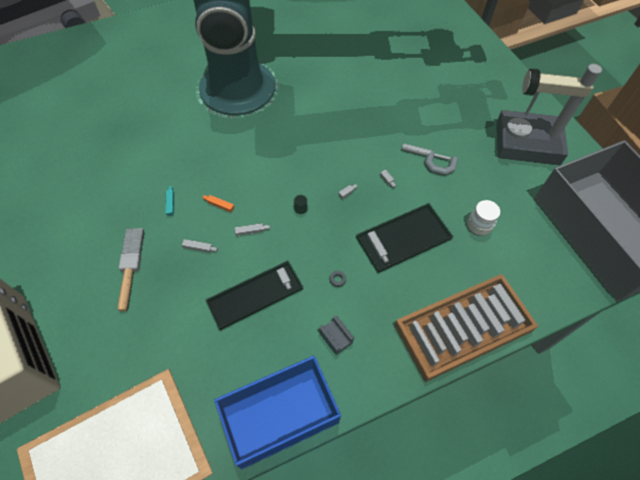

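The top view shows:
- **Loose white-steel punches:** short at (227,267) and (267,269), long at (362,266) and (407,268).
- **Look-alikes to avoid:** orange at (380,303), turquoise at (419,323), the rack of grey bars at (243,119), and the samples already in the trays at (269,206) and (353,211).
- **Trays:** wide at (245,207), narrow at (379,208).
- **Other bystanders nearby:** loupe (313,271), ring (312,194).

I'll measure these positions and take a wrist-camera close-up.

```bash
cat > h.py <<'E'
import numpy as np, cv2
from scipy.spatial.transform import Rotation as R
def pts(c,uv,z,T=None):
    """cast pixels onto the world plane z"""
    K=c["intrinsics"]; k1=float(c["k1"])
    n=cv2.undistortPoints(np.asarray(uv,float).reshape(-1,1,2),K,np.array([k1,0,0,0.])).reshape(-1,2)
    if T is None: T=np.eye(4); T[:3,:3]=R.from_rotvec(c["orientation"]).as_matrix(); T[:3,3]=c["position"]
    d=np.c_[n,np.ones(len(n))]@T[:3,:3].T; o=T[:3,3]
    return (o+d*((z-o[2])/d[:,2])[:,None])[:,:2]
def blobs(m,lo,hi):
    return [k for k in cv2.findContours(m.astype(np.uint8),cv2.RETR_EXTERNAL,cv2.CHAIN_APPROX_NONE)[0] if lo<cv2.contourArea(k)<hi]
def rect(p):
    """min-area rect in world: centre, long-axis angle, (long, short)"""
    (x,y),_,_=r=cv2.minAreaRect((np.asarray(p)*1000).astype(np.float32)); b=cv2.boxPoints(r)
    e=[b[1]-b[0],b[2]-b[1]]; e.sort(key=np.linalg.norm); 
    return np.array([x,y])/1000,np.arctan2(e[1][1],e[1][0]),(np.linalg.norm(e[1]),np.linalg.norm(e[0]))
def steel(img):
    h=cv2.cvtColor(img,cv2.COLOR_BGR2HSV); return (h[...,1]<60)&(h[...,2]>120)
E
python3 - <<'E'
from h import *
c=dict(np.load("top0.npz")); im=c["image"]
h=cv2.cvtColor(im,cv2.COLOR_BGR2HSV)
roi=np.zeros((480,640),bool); roi[180:300,190:450]=1
for k in blobs(steel(im)&roi,20,400):
    print("steel",k.reshape(-1,2).mean(0).round(),*rect(pts(c,k,.014)))
for k in blobs((h[...,2]<60)&roi,1000,4000):
    print("tray",k.reshape(-1,2).mean(0).round(),*rect(pts(c,k,.013)))
E
```

```text
steel [192. 291.] [0.39463602 0.3286618 ] 0.79959685 (np.float32(26.779966), np.float32(11.400786))
steel [266. 269.] [0.45275598 0.12942017] -1.3562547 (np.float32(49.368317), np.float32(14.819299))
steel [361. 266.] [ 0.46083356 -0.12555286] 1.3303462 (np.float32(79.648705), np.float32(15.191314))
steel [408. 267.] [ 0.45541299 -0.25111731] 0.95798355 (np.float32(80.98755), np.float32(16.35071))
steel [227. 266.] [0.46235507 0.23575708] 0.13405772 (np.float32(48.305603), np.float32(17.061098))
steel [353. 210.] [ 0.61305823 -0.10427052] -0.014580126 (np.float32(46.681843), np.float32(13.6013))
steel [269. 206.] [0.62507227 0.12339456] 0.004983562 (np.float32(74.15156), np.float32(13.595628))
tray [378. 209.] [ 0.6154212  -0.17547063] -1.5035671 (np.float32(199.99014), np.float32(76.89624))
tray [244. 207.] [0.62067505 0.19055211] -1.5308595 (np.float32(200.43661), np.float32(105.06082))
```

```bash
cat >> h.py <<'E'
from cell import manip, cams, inverse_kinematics
def rot(a): return (R.from_euler('z',a)*R.from_euler('x',np.pi)).as_rotvec()
def wrist():
    s=manip.state(); c=cams.capture("wrist")
    T=np.eye(4); T[:3,:3]=R.from_rotvec(s["tcp_rot"]).as_matrix(); T[:3,3]=s["tool_pos"]
    return c,T@c["T_tool_cam"]
def punches(c,T,z=.016):
    """steel punches at top height z: pixel, centre, angle toward the tip, size"""
    out=[]
    for k in blobs(cv2.morphologyEx(steel(c["image"]).astype(np.uint8),cv2.MORPH_OPEN,np.ones((3,3))),150,20000):
        p=pts(c,k,z,T); ctr,a,sz=rect(p)
        m=cv2.moments((p*10000).astype(np.float32)); g=np.array([m["m10"],m["m01"]])/m["m00"]/10000
        if (g-ctr)@[np.cos(a),np.sin(a)]>0: a+=np.pi
        out.append((k.reshape(-1,2).mean(0).round(),ctr.round(4),round((a+np.pi)%(2*np.pi)-np.pi,3),np.round(sz,1)))
    return out
E
python3 - <<'E'
from h import *
ims=[]
for x,y in [(.42,.18),(.42,-.18)]:
    manip.move_pose([x,y,.30],rot(np.pi/2)); manip.dwell(.15)
    c,T=wrist(); ims.append(cv2.resize(c["image"],(400,300)))
    print("cam",T[:3,3],T[:3,2])
    for b in punches(c,T): print(*b)
cv2.imwrite("pics/w.png",np.hstack(ims)); s=manip.state(); print(s["clock"],s["joint_pos"].round(2))
E
```

```text
cam [0.41948945 0.24997816 0.47682133] [-3.12934859e-04 -2.72406453e-01 -9.62182221e-01]
[345. 388.] [ 0.4556 -0.1319] 1.33 [65.2 20.6]
[452. 359.] [ 0.6303 -0.0766] -3.139 [301.1  31.8]
[618. 256.] [0.8673 0.0955] 3.135 [82.5 19.4]
[628. 244.] [0.8799 0.1169] -0.0 [42.7 11.1]
[463. 239.] [0.6223 0.1233] 0.001 [79.5 17.9]
[619. 224.] [0.8593 0.1465] 3.123 [69.7 18. ]
[346. 235.] [0.4508 0.1297] 1.805 [52.5 17.2]
[629. 190.] [0.8618 0.1975] 0.025 [36.4 14.6]
[353. 158.] [0.4604 0.2354] 0.127 [51.2 17.4]
[525.  45.] [0.6763 0.3796] -2.662 [101.6  63.8]
[346.  52.] [0.4479 0.3539] -2.315 [143.   62.2]
cam [ 0.41981483 -0.10976298  0.47716161] [ 5.31346012e-04 -2.72081020e-01 -9.62274200e-01]
[451. 358.] [ 0.6319 -0.4354] -3.141 [289.8  29.8]
[308. 331.] [ 0.4004 -0.3905] -0.295 [107.1  40.6]
[346. 248.] [ 0.4536 -0.2496] 0.939 [82.  19.4]
[464. 144.] [ 0.6095 -0.1039] 0.019 [50.  16.9]
[352. 159.] [ 0.4585 -0.1251] 1.325 [80.8 18.2]
[594. 111.] [ 0.7842 -0.0545] 0.213 [75.7 47.2]
[506.  58.] [0.6541 0.0039] 1.671 [34.1 33.2]
3.725 [-0.46 -0.2   1.92  0.    1.43 -0.46]
```

View pics/w.png

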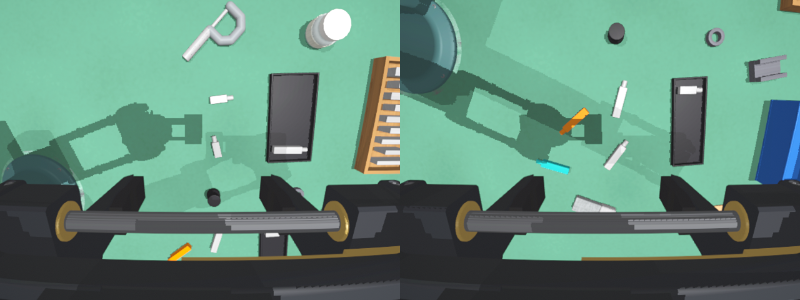

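Both views agree to about 2 mm, and every tip direction is confirmed. In the close-up the white-steel shorts are at (220,99) and (215,147) in the left half, and the longs at (620,98) and (615,153) in the right half. Orange and turquoise are clearly separate. I'll pick a long punch first.

```bash
cat >> h.py <<'E'
def wrap(a): return (a+np.pi)%(2*np.pi)-np.pi
TR={"w":(np.array([.6197,.1905]),.040),"n":(np.array([.6144,-.1755]),.067)}
P={"long_a":([.4590,-.1253],1.325,"w",-.012),"long_b":([.4539,-.2500],.943,"w",.040),
   "short_a":([.4608,.2354],.127,"n",.017),"short_b":([.4512,.1296],1.800,"n",-.035)}
HI=.12
def job(n):
    c,a,t,y=P[n]; g=np.array(c)-.007*np.array([np.cos(a),np.sin(a)])
    manip.move_pose([*g,HI],rot(a)); manip.set_gripper(.045)
    manip.move_linear([*g,.004],.12); manip.set_gripper(.0,25)
    s=manip.state(); print(n,"grip",round(s["gripper_width"],4),s["grasp_force"].round(1),end=" ")
    if not .012<s["gripper_width"]<.020: raise SystemExit("bad grasp")
    manip.move_linear([*g,HI],.15)
    o,ta=TR[t]; b=min((ta,ta+np.pi),key=lambda q:abs(wrap(q-a)))
    q=o+y*np.array([-np.sin(ta),np.cos(ta)])-.007*np.array([np.cos(b),np.sin(b)])
    manip.move_pose([*q,HI],rot(b)); print("held",round(manip.state()["gripper_width"],4),end=" ")
    manip.move_linear([*q,.025],.15); manip.move_linear([*q,.0078],.04)
    print("F",manip.state()["contact_force"].round(1),end=" ")
    manip.set_gripper(.034); manip.move_linear([*q,HI],.15)
    print("t",round(manip.state()["clock"],1))
E
python3 - <<'E'
from h import *
job("long_a")
c=cams.capture("top"); cv2.imwrite("pics/t1.png",cv2.resize(c["image"][160:310,180:440],(780,450)))
E
```

```text
Traceback (most recent call last):
  File "h.py", line 43, in job
    s=manip.state(); print(n,"grip",round(s["gripper_width"],4),s["grasp_force"].round(1),end=" ")
                                                                ^^^^^^^^^^^^^^^^^^^^^^
AttributeError: 'float' object has no attribute 'round'
```

```bash
sed -i 's/s\["grasp_force"\].round(1)/round(s["grasp_force"],1)/' h.py
python3 - <<'E'
from h import *
s=manip.state(); print(s["gripper_width"],s["grasp_force"],s["clock"])
manip.set_gripper(.045); 
job("long_a")
c=cams.capture("top"); cv2.imwrite("pics/t1.png",cv2.resize(c["image"][160:310,180:440],(780,450)))
E
```

```text
0.0006740004256468357 0.0 7.1667
long_a grip 0.0003 0.0 bad grasp
```

```bash
python3 - <<'E'
from h import *
s=manip.state(); print(s["tool_pos"],s["tcp_rot"],rot(1.325),s["clock"],s["contact_force"])
c,T=wrist(); a=cams.capture("scene")
cv2.imwrite("pics/f.png",np.hstack([cv2.resize(c["image"],(400,300)),cv2.resize(a["image"][150:300,150:350],(400,300))]))
E
```

```text
[ 0.45727507 -0.13209527  0.00396457] [-2.47700996e+00 -1.93230574e+00  4.72068695e-05] [2.47701063e+00 1.93236196e+00 1.18323044e-16] 10.5917 [-0.57000266 -0.43155751 -0.34931965]
```

View pics/f.png

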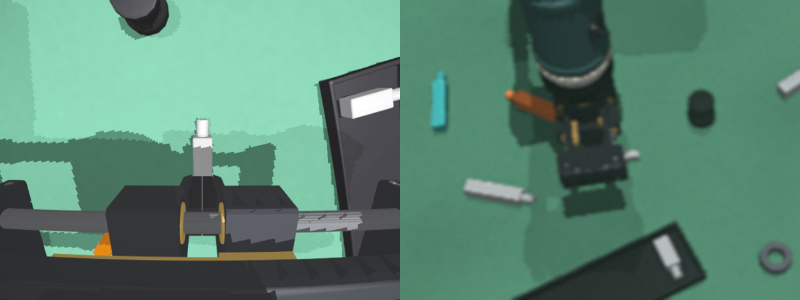

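```bash
python3 - <<'E'
from h import *
c,T=wrist()
u=np.array([[203,120],[203,138],[203,178]])*1.6
d=R.from_euler('z',1.325).as_matrix()[:2,0]
for z in (.013,.016): print((pts(c,u,z,T)-[.459,-.1253])@d)
n=cams.capture("wrist")["z_map"]; print([n[int(v),int(x)] for x,v in u+[[0,4]]], T[:3,3])
# TCP and points above it seen in the wrist image
Tc=np.linalg.inv(np.array(c["T_tool_cam"])); K=c["intrinsics"]
for z in (0,-.019,-.04):
    p=Tc@[0,0,z,1]; r=p[:2]/p[2]; r=r*(1+float(c["k1"])*(r@r)); print(z,(K[:2,:2]@r+K[:2,2])/1.6)
cv2.imwrite("pics/g.png",cv2.resize(c["image"][170:400,200:450],(750,590)))
E
```

```text
[ 0.04017656  0.02547104 -0.00981292]
[ 0.0405695   0.02612643 -0.00852782]
[np.float32(0.16796227), np.float32(0.16909723), np.float32(0.14943461)] [ 0.47386056 -0.0649072   0.18109457]
0 [202.27331613 171.13873088]
-0.019 [202.30037596 179.65457729]
-0.04 [202.33774298 191.43831664]
```

View pics/g.png

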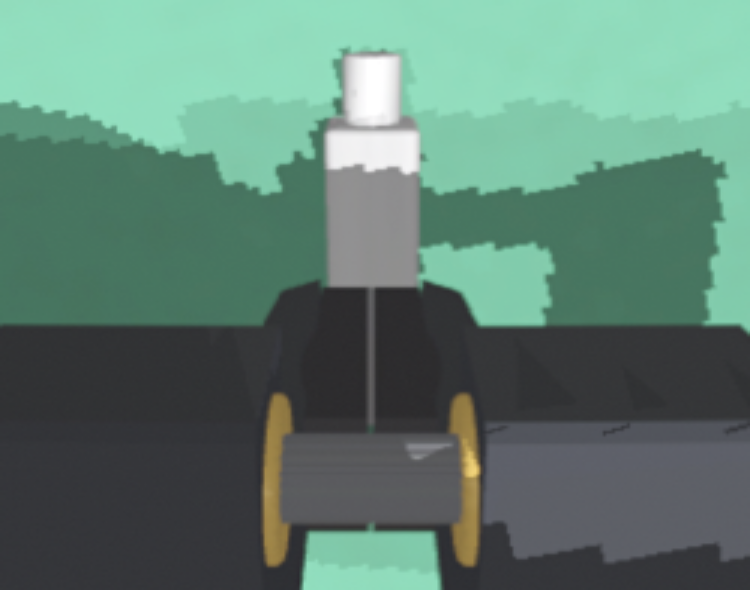

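```bash
python3 - <<'E'
from h import *
c,T=wrist(); Z=c["z_map"]; K=c["intrinsics"]
for u in (312,325,336):
  for v in range(272,306,3):
    n=cv2.undistortPoints(np.array([[[u,v]]],float),K,np.array([float(c["k1"]),0,0,0])).ravel()
    p=T@np.r_[np.r_[n,1]*Z[v,u],1]; print(u,v,p[:3].round(4),end="; ")
  print()
E
```

```text
312 272 [ 0.4527 -0.1251  0.0157]; 312 275 [ 0.4521 -0.1271  0.0149]; 312 278 [ 0.4518 -0.1284  0.0157]; 312 281 [ 0.4514 -0.1301  0.0155]; 312 284 [ 0.454  -0.1227  0.0379]; 312 287 [ 0.4542 -0.1227  0.0415]; 312 290 [ 0.4543 -0.1227  0.0448]; 312 293 [ 0.4542 -0.1232  0.0469]; 312 296 [ 0.4543 -0.1232  0.0501]; 312 299 [ 0.4546 -0.1226  0.0542]; 312 302 [ 0.4546 -0.1229  0.0566]; 312 305 [ 0.4545 -0.1234  0.0581]; 
325 272 [ 0.4594 -0.1265  0.0164]; 325 275 [ 0.4589 -0.1284  0.0158]; 325 278 [ 0.4584 -0.1304  0.0149]; 325 281 [ 0.458  -0.1319  0.0153]; 325 284 [ 0.4599 -0.1241  0.0382]; 325 287 [ 0.4597 -0.1247  0.0401]; 325 290 [ 0.4598 -0.124   0.0451]; 325 293 [ 0.4598 -0.124   0.0482]; 325 296 [ 0.4597 -0.1246  0.0499]; 325 299 [ 0.4598 -0.1239  0.0543]; 325 302 [ 0.4597 -0.1245  0.0558]; 325 305 [ 0.4594 -0.1254  0.0566]; 
336 272 [ 0.4649 -0.1282  0.0158]; 336 275 [ 0.4645 -0.1301  0.015 ]; 336 278 [ 0.4641 -0.1318  0.0149]; 336 281 [ 0.4637 -0.1333  0.0152]; 336 284 [ 0.4647 -0.1255  0.0378]; 336 287 [ 0.4646 -0.1253  0.0415]; 336 290 [ 0.4644 -0.1257  0.0438]; 336 293 [ 0.4644 -0.125   0.0485]; 336 296 [ 0.4643 -0.1254  0.0506]; 336 299 [ 0.4641 -0.1255  0.0533]; 336 302 [ 0.4641 -0.1252  0.0566]; 336 305 [ 0.464  -0.125   0.0596];
```

The fingers shut above the punch, which hasn't moved. Depth puts their real tips at about z = 0.037 when the TCP reads 0.004, so they're roughly 33 mm shorter than the TCP frame says. I'll open them and step down while watching the force.

```bash
python3 - <<'E'
from h import *
c,T=wrist(); Z=c["z_map"]; K=c["intrinsics"]; v,u=np.mgrid[284:480:4,0:640:4]
n=cv2.undistortPoints(np.stack([u,v],-1).reshape(-1,1,2).astype(float),K,np.array([float(c["k1"]),0,0,0])).reshape(-1,2)
z=Z[v,u].ravel(); p=(np.c_[n,np.ones(len(n))]*z[:,None])@T[:3,:3].T+T[:3,3]
off=(abs(n[:,0])>.12)&(z>0)&(p[:,2]>.025)
print("lowest solid away from fingers",np.percentile(p[off,2],[0,1,5,20]).round(3))
manip.move_linear([*manip.state()["tool_pos"][:2],.02],.1)   # clear before opening
manip.set_gripper(.045); g=manip.state()["tool_pos"][:2]
manip.move_linear([*g,-.018],.1)
f0=manip.state()["contact_force"][2]
for z in np.arange(-.020,-.0301,-.002):
    manip.move_linear([*g,z],.03); s=manip.state(); print(round(z,3),s["tool_pos"][2].round(4),s["contact_force"].round(1))
    if abs(s["contact_force"][2]-f0)>4: manip.move_linear([*g,z+.003],.03); break
manip.set_gripper(.0,25); s=manip.state(); print(s["gripper_width"],s["grasp_force"],s["clock"],s["tool_pos"])
E
```

```text
lowest solid away from fingers [0.099 0.101 0.106 0.115]
-0.02 -0.0195 [-0.7  0.5 -0.1]
-0.022 -0.022 [-0.5  0.1 -0.6]
-0.024 -0.0242 [-0.4 -0.8  0.5]
-0.026 -0.0262 [ 0.1  0.  -0.4]
-0.028 -0.0282 [ 0.5 -0.4 -0.7]
-0.03 -0.0302 [-0.4  0.6  0.7]
0.01543686502717495 24.99998241662979 14.575 [ 0.45738227 -0.13209685 -0.02993996]
```

The punch is gripped at 15.4 mm width and 25 N with the TCP at −0.030. I'll correct the heights and carry on from the held punch.

```bash
sed -i 's/^HI=.*/HI=.06; ZP=-.030/; s/manip.move_linear(\[\*g,.004\],.12)/manip.move_linear([*g,ZP],.15)/; s/\[\*q,.025\],.15/[*q,-.008],.2/; s/\[\*q,.0078\]/[*q,ZP+.0036]/; s/def job(n):/def job(n,held=False):/; s/^    manip.move_pose(\[\*g,HI\],rot(a)); /    if not held: manip.move_pose([*g,HI],rot(a)); /; s/\[\*g,ZP\],.15)/[*g,ZP],.15) if not held else None/; s/manip.move_linear(\[\*g,HI\],.15)/manip.move_linear([*g,HI],.2)/; s/manip.move_linear(\[\*q,HI\],.15)/manip.move_linear([*q,HI],.2)/' h.py
sed -n '/^def job/,$p' h.py
python3 - <<'E'
from h import *
job("long_a",True)
c=cams.capture("top"); w,T=wrist()
for b in punches(w,T,.019): print(*b)
cv2.imwrite("pics/t1.png",np.hstack([cv2.resize(c["image"][160:310,190:390],(400,300)),cv2.resize(w["image"],(400,300))]))
E
```

```text
def job(n,held=False):
    c,a,t,y=P[n]; g=np.array(c)-.007*np.array([np.cos(a),np.sin(a)])
    if not held: manip.move_pose([*g,HI],rot(a)); manip.set_gripper(.045)
    manip.move_linear([*g,ZP],.15) if not held else None; manip.set_gripper(.0,25)
    s=manip.state(); print(n,"grip",round(s["gripper_width"],4),round(s["grasp_force"],1),end=" ")
    if not .012<s["gripper_width"]<.020: raise SystemExit("bad grasp")
    manip.move_linear([*g,HI],.2)
    o,ta=TR[t]; b=min((ta,ta+np.pi),key=lambda q:abs(wrap(q-a)))
    q=o+y*np.array([-np.sin(ta),np.cos(ta)])-.007*np.array([np.cos(b),np.sin(b)])
    manip.move_pose([*q,HI],rot(b)); print("held",round(manip.state()["gripper_width"],4),end=" ")
    manip.move_linear([*q,-.008],.2); manip.move_linear([*q,ZP+.0036],.04)
    print("F",manip.state()["contact_force"].round(1),end=" ")
    manip.set_gripper(.034); manip.move_linear([*q,HI],.2)
    print("t",round(manip.state()["clock"],1))
long_a grip 0.0156 25.0 held 0.0159 F [-0.5 -0.4 -1. ] t 19.2
[322. 356.] [0.5288 0.175 ] 1.611 [158.1  27.8]
[580. 352.] [ 0.5369 -0.027 ] -1.537 [44.8 27.7]
[ 97. 362.] [0.5202 0.3483] -0.754 [89.2 69. ]
[404. 235.] [0.6237 0.1238] 0.006 [80.3 18.9]
[323. 237.] [0.6214 0.1779] 0.044 [79.8 16.5]
[575. 199.] [0.6561 0.0094] 0.906 [33.8 33.6]
[ 36. 168.] [0.6573 0.3659] 2.942 [71.8 64.8]
```

View pics/t1.png

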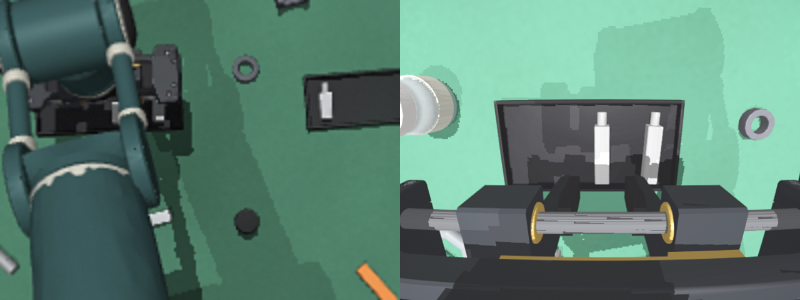

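The right half shows long_a flat and straight at (601,150), next to the sample at (653,150), and measured centred in the tray. I'll run the remaining three.

```bash
python3 - <<'E'
from h import *
for n in ("long_b","short_b","short_a"):
    job(n); w,T=wrist()
    for b in punches(w,T,.019):
        if b[3][1]<21 and 40<b[3][0]<90: print("   ",*b)
manip.move_pose([.42,.0,.20],rot(np.pi/2)); print(manip.state()["clock"])
manip.set_joints(manip.state()["joint_pos"]+[1.2,0,0,0,0,0])
c=cams.capture("top"); print(manip.state()["clock"])
cv2.imwrite("pics/end.png",cv2.resize(c["image"][160:340,150:490],(800,424)))
E
```

```text
long_b grip 0.0157 25.0 held 0.0158 F [-0.4  0.1 -2.2] t 27.2
    [323. 240.] [0.6183 0.2298] 0.031 [79.9 16.2]
    [399. 237.] [0.6211 0.1787] 0.04 [80.  17.7]
short_b grip 0.0159 25.0 held 0.0157 F [ 0.5  0.2 -0.8] t 35.0
    [ 77. 389.] [ 0.7543 -0.4032] -3.042 [42.9 16.8]
    [262. 364.] [ 0.7136 -0.249 ] 1.645 [72.1 14.3]
    [323. 243.] [ 0.6157 -0.2111] -3.074 [51.2 16.7]
short_a grip 0.0156 25.0 held 0.0159 F [ 1.4 -0.3 -1.6] t 44.3
    [399. 236.] [ 0.6184 -0.2096] -3.074 [49.7 18.6]
    [323. 240.] [ 0.6149 -0.1589] 0.077 [51.  16.1]
    [244. 240.] [ 0.6113 -0.1054] 0.044 [51.4 18.8]
45.5083
47.2917
```

View pics/end.png

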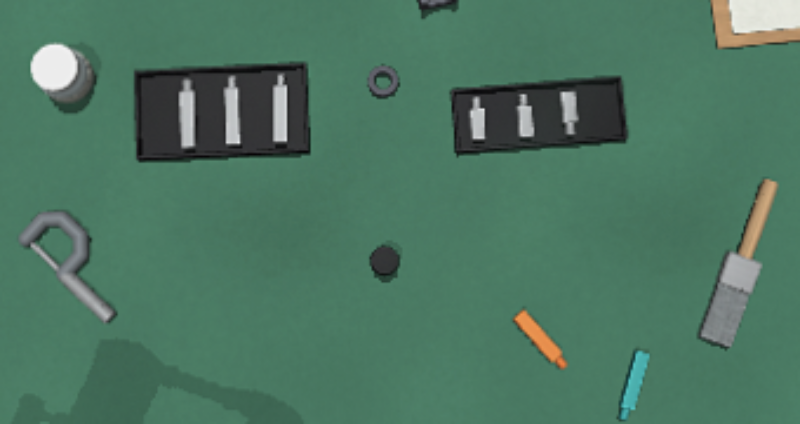

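All three long punches are in a row in the wide tray at (187,115), (232,112) and (280,110). The three short ones are in the narrow tray at (478,120), (525,118) and (569,112). Nothing else on the bench has moved, and the arm is clear.

```bash
python3 -c "
from cell import order; print(order.close_job())"
```

```text
the job is handed in; nothing more can be done
None
```

All four punches are sorted: both long ones in the wide tray and both short ones in the narrow tray, flat and straight in their rows, with nothing else moved; I handed the job in at about 47 s (limit 72 s), but no verdict came back.

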